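# Switch on the warm place under the conical flask

### The arm

A 7-joint arm with a two-finger parallel gripper is mounted at the origin on the work surface. World frame = base frame: x ahead of the robot, y to its left, z up, the work surface at z = 0. Lengths are in m, angles in rad, forces in N, time in s.
With the tool pointing down it reaches from about 0.4 to 0.85 m from the base axis. Payload 6.9 kg.
Tool frame: the origin (TCP) lies on the mounting face of the last link; the fingertips stand 173 mm ahead of it and the grasp point (between the pads) lies 155 mm ahead of it; x points along the fingers, y is the direction in which the jaws open and shut, and the axes are right-handed (so a half turn about x gives the same grasp; the last joint's range is limited). The gripper opens to 85 mm and grips with 20 to 120 N. Pads are 22 mm wide; open, the fingers measure 114 mm over their backs; the gripper's body (76 mm by 85 mm) begins 54 mm behind the grasp point. The pads swing forward as they close: fully open they stand 13 mm farther back than shut.
Start: joints at [-0.996, 0.507, -0.238, 1.5, 0.126, 1.149, -0.155], TCP at [0.283, 0.557, 0.405] pointing down, gripper open.
Joint ranges: [-3.08, 3.08], [-0.24, 2.05], [-1.43, 1.35], [0, 2.5], [-1.52, 4.66], [0.17, 1.96], [-2.89, 2.89]. Speed limits (rad/s): [2.39, 2.39, 3.14, 3.14, 3.14, 3.14, 3.14].

### API

Orientations are given as a unit quaternion [w, x, y, z].
In Python, from rig import env gives the robot as it stands.
- The arm moves only by the tool drive_tool, never from a script. Its argument "steps" is a list of rows, each an object of numbers: "dx", "dy", "dz": the shift along the tool's x, y, z in mm; "ax", "ay", "az": the turn, a rotation vector about the tool's x, y, z in degrees; "gripper": the finger opening in mm, from 0 to 85.4. A call has 1 to 20 rows; each row shifts and turns the commanded pose from where the row before left it, along the tool's axes as they then stand; what a row does not reach is not made up. A row lasts 1/8 s, in which the tool goes at most 62.5 mm and 10.7 degrees, less where a joint would pass 70% of its speed; a pose out of reach is approached as far as the arm can. A call is refused whole if a number of a shift passes 62.5 or a number of a turn 10.7, either way. A call with a gripper value outside its range is refused whole. The fingers move at their own pace and stop on an object; the grip force is fixed at half the most. Time passes only in rows, so rows that do not move let the fingers close. It gives the time, the measured TCP pose, the force and the opening at its end, in the units of the state.
- env.get_state(): the state, without advancing time (a new reading comes with each control period).
- env.grab_frame(name): name is "scene" or "top"; returns (picture, depth): 384x512x3 uint8, red, green, blue; 384x512 float32, m along the optical axis (not along the pixel's ray), 0 where there is no reading.
- env.camera_info(name): a dict with "intrinsics" (3x3 intrinsics, pixels), "R" (3x3) and "t" (3): a world point X has camera coordinates R X + t. Camera axes: x right, y down, z forward; pixel columns grow to the right and rows downward; lengths in m; the calibration is good to about 2 mm. A picture is of the moment at which its call begins. camera_info takes no time and is no camera call.
- env.job_done(): hands the job in, once; it reports no verdict.
The state is a dict: "time_s": time; "q": joint angles; "dq": joint speeds; "effort": joint torques, N m; "eef_pos": TCP position; "eef_rot": TCP orientation; "ft_force": force on the tool from outside, world axes, zero at the start; "moment": the same for the moment, N m; "opening": opening from 0.0 (shut) to 1.0 (fully open).
Only numpy, scipy, OpenCV 4.12 (cv2) and the standard library are available. Lean on these libraries where they do the work, as an engineer would, in place of code of your own. Each camera call takes 0.05 s, during which the arm holds its last target. There are 200 camera calls.

### The job

The rinsed conical flask is to be dried on the four-place warming plate: with the fingertips gently press the round key straight in front of the place where the conical flask stands, well down, and let it spring back, then press the long bar key in the middle of the row to start the warming, and withdraw. Press no other key, and leave the glassware and everything else on the bench where it stands.

Things in the scene. Friction and masses are not known exactly. Their poses are not given: they have to be found in the camera images.
- warmer: fixed white four-place warming plate, 230 (x) by 500 (y) mm; origin centre of its underside, x away from the robot, y left, z up. Rear deck (x -30 to 115 mm) 68 mm high with four round dark places, 104 mm across, at x 45, y 180, 60, -60, -180 mm, tops at 70 mm. Front ledge (x -115 to -30 mm) 45 mm high, seven white keys at x -75 mm, 60 mm apart: round, square, round, bar, round, square, round
- key1_top (a point): centre of the top of the round key (22 mm across) straight in front of the leftmost place, as seen from the robot (y = 180 mm, 120 mm nearer the robot than the place's centre); it switches that place on. The top stands 12 mm above the ledge; the key goes up to 8 mm straight down and registers from 3 mm; its spring gives 1 N at first, 4 N at 3 mm, 9 N at the hard stop, and lifts it back
- key2_top (a point): centre of the top of the round key (22 mm across) straight in front of the second from the left place, as seen from the robot (y = 60 mm, 120 mm nearer the robot than the place's centre); it switches that place on. The top stands 12 mm above the ledge; the key goes up to 8 mm straight down and registers from 3 mm; its spring gives 1 N at first, 4 N at 3 mm, 9 N at the hard stop, and lifts it back
- key3_top (a point): centre of the top of the round key (22 mm across) straight in front of the third from the left place, as seen from the robot (y = -60 mm, 120 mm nearer the robot than the place's centre); it switches that place on. The top stands 12 mm above the ledge; the key goes up to 8 mm straight down and registers from 3 mm; its spring gives 1 N at first, 4 N at 3 mm, 9 N at the hard stop, and lifts it back
- key4_top (a point): centre of the top of the round key (22 mm across) straight in front of the rightmost place, as seen from the robot (y = -180 mm, 120 mm nearer the robot than the place's centre); it switches that place on. The top stands 12 mm above the ledge; the key goes up to 8 mm straight down and registers from 3 mm; its spring gives 1 N at first, 4 N at 3 mm, 9 N at the hard stop, and lifts it back
- bar_key_top (a point): centre of the top of the bar key, the only long one (36 mm along the row, 14 mm across), in the middle of the row of keys; it starts the warming. Height, travel and spring as the round keys
- key1 (a joint): travel of the round key in front of the leftmost place, 0 up to 0.008 m fully pressed
- key2 (a joint): travel of the round key in front of the second from the left place, 0 up to 0.008 m fully pressed
- key3 (a joint): travel of the round key in front of the third from the left place, 0 up to 0.008 m fully pressed
- key4 (a joint): travel of the round key in front of the rightmost place, 0 up to 0.008 m fully pressed
- bar_key (a joint): travel of the bar key, 0 up to 0.008 m fully pressed
- square_left (a joint): travel of the left square key (16 by 16 mm), between the first and second round keys, 0 up to 0.008 m; to be left alone
- square_right (a joint): travel of the right square key (16 by 16 mm), between the third and fourth round keys, 0 up to 0.008 m; to be left alone
- flask_mid (a point): the conical flask, clear glass, open and empty, standing on one of the four places: 82 mm across at the foot, narrowing to a 34 mm neck, 130 mm high; this point is on its axis half-way up (65 mm above its foot)
- tall_beaker_mid (a point): tall straight beaker, clear glass, 60 mm across, 115 mm high, on another place; point on its axis half-way up
- low_beaker_mid (a point): low straight beaker, clear glass, 70 mm across, 75 mm high, on another place; point on its axis half-way up
- dish_mid (a point): round straight-walled glass dish, 84 mm across, 42 mm high, on another place; point on its axis half-way up
- amber_bottle_mid (a point): loose amber reagent bottle on the bench left of the appliance, 70 mm across, 170 mm high; point half-way up
- wash_bottle_mid (a point): loose white wash bottle with a bent spout, on the bench to the left, farther off, 60 mm across, 180 mm high; point 73 mm up on its axis
- white_jar_mid (a point): loose white jar on the bench right of the appliance, 60 mm across, 85 mm high; point half-way up
- petri_dish_mid (a point): loose flat glass petri dish on the bench to the right, farther off, 90 mm across, 16 mm high; point half-way up

How it is judged:
On the way, in this order (a step that is already met when the one before it is completed fails the run):
1. the round key in front of the conical flask's place is pressed (3 mm or more of its 8 mm) while the bar key is up ((((x of flask_mid in the frame of warmer between 0.02 and 0.07 m and y of flask_mid in the frame of warmer between 0.15 and 0.21 m) and value of joint key1 above 0.003 m) or ((x of flask_mid in the frame of warmer between 0.02 and 0.07 m and y of flask_mid in the frame of warmer between 0.03 and 0.09 m) and value of joint key2 above 0.003 m) or ((x of flask_mid in the frame of warmer between 0.02 and 0.07 m and y of flask_mid in the frame of warmer between -0.09 and -0.03 m) and value of joint key3 above 0.003 m) or ((x of flask_mid in the frame of warmer between 0.02 and 0.07 m and y of flask_mid in the frame of warmer between -0.21 and -0.15 m) and value of joint key4 above 0.003 m)) and value of joint bar_key below 0.001 m), for 0.05 s.
2. the bar key is pressed (3 mm or more of its 8 mm) with all round keys up again (value of joint bar_key above 0.003 m and value of joint each of key1, key2, key3, key4 below 0.001 m), for 0.05 s.
At the end, for the whole second after the job is handed in: All keys are up again (within 1 mm); the four glass vessels stand upright on their places, and they and all loose things are within 8 mm of where they stood at the start (value of joint each of key1, key2, key3, key4, bar_key, square_left, square_right below 0.001 m and ((x of flask_mid in the frame of warmer between 0.02 and 0.07 m and y of flask_mid in the frame of warmer between 0.15 and 0.21 m) or (x of flask_mid in the frame of warmer between 0.02 and 0.07 m and y of flask_mid in the frame of warmer between 0.03 and 0.09 m) or (x of flask_mid in the frame of warmer between 0.02 and 0.07 m and y of flask_mid in the frame of warmer between -0.09 and -0.03 m) or (x of flask_mid in the frame of warmer between 0.02 and 0.07 m and y of flask_mid in the frame of warmer between -0.21 and -0.15 m)) and ((x of tall_beaker_mid in the frame of warmer between 0.02 and 0.07 m and y of tall_beaker_mid in the frame of warmer between 0.15 and 0.21 m) or (x of tall_beaker_mid in the frame of warmer between 0.02 and 0.07 m and y of tall_beaker_mid in the frame of warmer between 0.03 and 0.09 m) or (x of tall_beaker_mid in the frame of warmer between 0.02 and 0.07 m and y of tall_beaker_mid in the frame of warmer between -0.09 and -0.03 m) or (x of tall_beaker_mid in the frame of warmer between 0.02 and 0.07 m and y of tall_beaker_mid in the frame of warmer between -0.21 and -0.15 m)) and ((x of low_beaker_mid in the frame of warmer between 0.02 and 0.07 m and y of low_beaker_mid in the frame of warmer between 0.15 and 0.21 m) or (x of low_beaker_mid in the frame of warmer between 0.02 and 0.07 m and y of low_beaker_mid in the frame of warmer between 0.03 and 0.09 m) or (x of low_beaker_mid in the frame of warmer between 0.02 and 0.07 m and y of low_beaker_mid in the frame of warmer between -0.09 and -0.03 m) or (x of low_beaker_mid in the frame of warmer between 0.02 and 0.07 m and y of low_beaker_mid in the frame of warmer between -0.21 and -0.15 m)) and ((x of dish_mid in the frame of warmer between 0.02 and 0.07 m and y of dish_mid in the frame of warmer between 0.15 and 0.21 m) or (x of dish_mid in the frame of warmer between 0.02 and 0.07 m and y of dish_mid in the frame of warmer between 0.03 and 0.09 m) or (x of dish_mid in the frame of warmer between 0.02 and 0.07 m and y of dish_mid in the frame of warmer between -0.09 and -0.03 m) or (x of dish_mid in the frame of warmer between 0.02 and 0.07 m and y of dish_mid in the frame of warmer between -0.21 and -0.15 m)) and angle between each of flask_mid, tall_beaker_mid, low_beaker_mid, dish_mid, amber_bottle_mid, wash_bottle_mid, white_jar_mid, petri_dish_mid's own z axis and vertical below 0.1 rad and distance of each of flask_mid, tall_beaker_mid, low_beaker_mid, dish_mid, amber_bottle_mid, wash_bottle_mid, white_jar_mid, petri_dish_mid from where it was at the start of the episode below 0.008 m); the robot touches nothing.
It fails at once if a round key that does not belong to the conical flask's place is pressed (more than 1.5 mm) ((value of joint key1 above 0.0015 m and not (x of flask_mid in the frame of warmer between 0.02 and 0.07 m and y of flask_mid in the frame of warmer between 0.15 and 0.21 m)) or (value of joint key2 above 0.0015 m and not (x of flask_mid in the frame of warmer between 0.02 and 0.07 m and y of flask_mid in the frame of warmer between 0.03 and 0.09 m)) or (value of joint key3 above 0.0015 m and not (x of flask_mid in the frame of warmer between 0.02 and 0.07 m and y of flask_mid in the frame of warmer between -0.09 and -0.03 m)) or (value of joint key4 above 0.0015 m and not (x of flask_mid in the frame of warmer between 0.02 and 0.07 m and y of flask_mid in the frame of warmer between -0.21 and -0.15 m))).
It fails at once if a square key is pressed (more than 1.5 mm) (value of joint any of square_left, square_right above 0.0015 m).
It fails at once if glassware or another loose thing is shifted or lifted by more than 8 mm (distance of any of flask_mid, tall_beaker_mid, low_beaker_mid, dish_mid, amber_bottle_mid, wash_bottle_mid, white_jar_mid, petri_dish_mid from where it was at the start of the episode above 0.008 m).
It fails at once if the fingers press on the appliance with more than 25 N (contact force between the fingers and warmer above 25 N).
It fails at once if the arm or gripper body, in place of the fingers, presses on the appliance (more than 2 N) (contact force between the arm and warmer above 2 N).
It also fails if it takes over 38 s, if anything falls off the work surface, if the arm or the gripper's body presses on something with over 40 N, if the wrist force passes 120 N, or if a joint passes its speed limit or range.

## Working session

There is one attempt and no reset: what is moved stays moved. The work goes in short steps, Python scripts to look and compute and a tool call to move; the robot and the scene stay as the last step left them, time stands still between calls to the robot, and variables do not carry over. Pictures are saved under pics/ and viewed, about 8 in all and at most 12, crops included, and the job is handed in when it is done.

Besides the shell and the picture viewer there is one more tool, called in YAML: its name, and indented under it one key for each argument. drive_tool: Moves the arm, as the interface text tells. Its arguments: {"type":"object","properties":{"steps":{"type":"array","items":{"type":"object","properties":{"dx":{"type":"number"},"dy":{"type":"number"},"dz":{"type":"number"},"ax":{"type":"number"},"ay":{"type":"number"},"az":{"type":"number"},"gripper":{"type":"number"}}}}},"required":["steps"]}

```bash
mkdir -p pics; python3 - <<'E'
from rig import env
import cv2,numpy as np
s=env.get_state();print(s['time_s'],s['eef_pos'],s['eef_rot'],s['ft_force'],s['opening'])
for n in('scene','top'):
    p,d=env.grab_frame(n);np.savez(''+n,p=p,d=d);cv2.imwrite(f'pics/{n}0.png',p[:,:,::-1])
    c=env.camera_info(n);print(n,np.round(c['intrinsics'],1).tolist(),np.round(c['R'],3).tolist(),np.round(c['t'],3), np.round(-c['R'].T@c['t'],3))
E
```

```text
0.0 [0.28291181 0.55708631 0.40383674] [ 0.68755432  0.16394744  0.68782656 -0.16518144] [-0.66396604 -0.08908903  0.14781612] 1.0027654215412014
scene [[387.9, 0.0, 250.0], [0.0, 387.9, 193.1], [0.0, 0.0, 1.0]] [[0.735, 0.678, -0.004], [0.495, -0.54, -0.681], [-0.464, 0.498, -0.733]] [-0.429 -0.211  1.45 ] [ 1.092 -0.545  0.918]
top [[405.2, 0.0, 253.4], [0.0, 405.2, 189.0], [0.0, 0.0, 1.0]] [[-0.002, -1.0, 0.01], [-0.99, 0.001, -0.139], [0.139, -0.01, -0.99]] [-0.002  0.577  1.076] [0.422 0.008 1.146]
```

View pics/scene0.png

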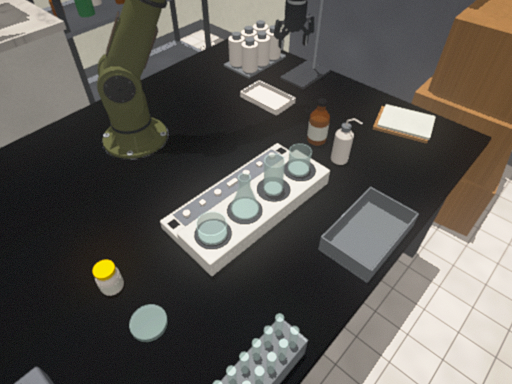

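View pics/top0.png

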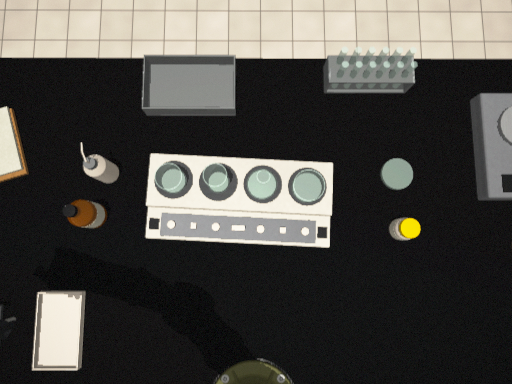

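Scene: flask appears at (244,190), third from the robot's left (order left to right: low beaker, tall beaker, flask, dish). Top: seven keys lie at row ~225-231, with the bar at (238,228) and key3 at (261,229). I'll measure the keys and zoom in to confirm the flask.

```bash
cat > h.py <<'E'
import numpy as np
from rig import env
def cast(n,u,v,z):
    c=env.camera_info(n);R=c['R'];o=-R.T@c['t'];r=R.T@np.linalg.inv(c['intrinsics'])@[u,v,1]
    return o+r*(z-o[2])/r[2]
E
python3 - <<'E'
from h import *
import cv2
p=np.load('top.npz')['p'];g=cv2.cvtColor(p,cv2.COLOR_RGB2GRAY)
m=(g>170).astype(np.uint8);m[:212]=0;m[242:]=0;m[:,:160]=0;m[:,317:]=0
n,l,st,c=cv2.connectedComponentsWithStats(m)
P=[]
for i in range(1,n):
    if 15<st[i,4]<200:
        X=cast('top',*c[i],.057);P.append(X);print(st[i],c[i].round(1),X.round(4))
P=np.array(sorted(P,key=lambda a:-a[1]))
if len(P)==7:
    k=np.arange(7);f=np.polyfit(k,P[:,:2],1);print('fit',f,'pitch',np.hypot(*f[0]),'yaw',np.arctan2(f[0,0],-f[0,1]));print(np.round(f[1]+f[0]*k[:,None]-P[:,:2],4))
s=env.get_state();w,x,y,z=s['eef_rot']
from scipy.spatial.transform import Rotation as R;print(R.from_quat([x,y,z,w]).as_matrix().round(3))
s0=np.load('scene.npz')['p'][130:280,150:340];t0=p[145:255,140:340]
a=cv2.resize(s0,(600,474));cv2.imwrite('pics/z1.png',a[:,:,::-1])
E
```

```text
[166 220   9   9  66] [170.2 223.9] [0.4806 0.2201 0.057 ]
[190 222   7   7  44] [192.7 224.9] [0.478  0.1599 0.057 ]
[211 222   9  10  65] [214.9 226.2] [0.4742 0.1003 0.057 ]
[231 225  14   6  83] [237.6 227.5] [0.4707 0.0396 0.057 ]
[256 225   9   9  58] [260.  228.7] [ 0.4674 -0.0204  0.057 ]
[279 227   7   7  45] [282.3 229.9] [ 0.4641 -0.08    0.057 ]
[301 227   8   9  58] [304.7 230.9] [ 0.4614 -0.1402  0.057 ]
fit [[-0.00328565 -0.06004454]
 [ 0.48077073  0.22002577]] pitch 0.060134373649330476 yaw -0.05466576036534947
[[ 0.0002 -0.0001]
 [-0.0005  0.0001]
 [-0.     -0.0003]
 [ 0.0002  0.0003]
 [ 0.0002  0.0003]
 [ 0.0003 -0.0002]
 [-0.0004 -0.0001]]
[[-0.001  0.453  0.892]
 [-0.001  0.892 -0.453]
 [-1.    -0.002  0.   ]]
```

View pics/z1.png

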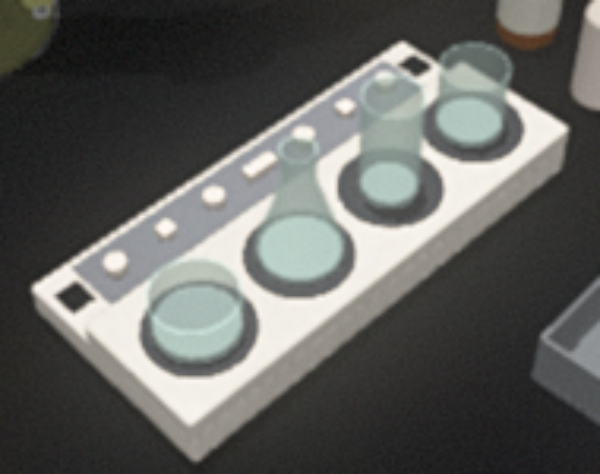

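The zoom confirms it: the flask (300,215) is third from the robot's left, with the low and tall beakers to its left and the dish to its right. So key3 at (0.467,-0.020) is the one to press, then the bar at (0.471,0.040). First I turn and shut the gripper, then move across high up.

drive_tool:
  steps:
    - {"ax": -7.93,"gripper": 0}
    - {"ax": -7.93,"gripper": 0}
    - {"ax": -7.93,"gripper": 0}
    - {"dy": -35,"dz": 13.4}
    - {"dy": -35,"dz": 13.4}
    - {"dy": -35,"dz": 13.4}
    - {"dy": -35,"dz": 13.4}
    - {"dy": -35,"dz": 13.4}
    - {"dy": -35,"dz": 13.4}
    - {"dy": -35,"dz": 13.4}
    - {"dy": -35,"dz": 13.4}
    - {"dy": -35,"dz": 13.4}
    - {"dy": -35,"dz": 13.4}
    - {"dy": -35,"dz": 13.4}
    - {"dy": -35,"dz": 13.4}
    - {"dy": -35,"dz": 13.4}
    - {"dy": -35,"dz": 13.4}
    - {"dy": -35,"dz": 13.4}
    - {"dy": -35,"dz": 13.4}

```text
schema error: expected keys dx, dy, dz, ax, ay, az, gripper
```

drive_tool:
  steps:
    - {"dx": 0,"dy": 0,"dz": 0,"ax": -7.93,"ay": 0,"az": 0,"gripper": 0}
    - {"dx": 0,"dy": 0,"dz": 0,"ax": -7.93,"ay": 0,"az": 0,"gripper": 0}
    - {"dx": 0,"dy": 0,"dz": 0,"ax": -7.93,"ay": 0,"az": 0,"gripper": 0}
    - {"dx": 0,"dy": -40,"dz": 15,"ax": 0,"ay": 0,"az": 0,"gripper": 0}
    - {"dx": 0,"dy": -40,"dz": 15,"ax": 0,"ay": 0,"az": 0,"gripper": 0}
    - {"dx": 0,"dy": -40,"dz": 15,"ax": 0,"ay": 0,"az": 0,"gripper": 0}
    - {"dx": 0,"dy": -40,"dz": 15,"ax": 0,"ay": 0,"az": 0,"gripper": 0}
    - {"dx": 0,"dy": -40,"dz": 15,"ax": 0,"ay": 0,"az": 0,"gripper": 0}
    - {"dx": 0,"dy": -40,"dz": 15,"ax": 0,"ay": 0,"az": 0,"gripper": 0}
    - {"dx": 0,"dy": -40,"dz": 15,"ax": 0,"ay": 0,"az": 0,"gripper": 0}
    - {"dx": 0,"dy": -40,"dz": 15,"ax": 0,"ay": 0,"az": 0,"gripper": 0}
    - {"dx": 0,"dy": -40,"dz": 15,"ax": 0,"ay": 0,"az": 0,"gripper": 0}
    - {"dx": 0,"dy": -40,"dz": 15,"ax": 0,"ay": 0,"az": 0,"gripper": 0}
    - {"dx": 0,"dy": -40,"dz": 15,"ax": 0,"ay": 0,"az": 0,"gripper": 0}
    - {"dx": 0,"dy": -40,"dz": 15,"ax": 0,"ay": 0,"az": 0,"gripper": 0}
    - {"dx": 0,"dy": -40,"dz": 15,"ax": 0,"ay": 0,"az": 0,"gripper": 0}
    - {"dx": 0,"dy": -40,"dz": 15,"ax": 0,"ay": 0,"az": 0,"gripper": 0}
    - {"dx": 0,"dy": 0,"dz": 0,"ax": 0,"ay": 0,"az": 0,"gripper": 0}

```text
time_s: 2.35
eef_pos: [0.4625, -0.0166, 0.4043]
eef_rot: [0.707, 0.021, 0.707, -0.022]
ft_force: [0.7, 1.5, -0.1]
opening: -0.002
```

drive_tool:
  steps:
    - {"dx": 0,"dy": -3.5,"dz": 5,"ax": 0,"ay": 0,"az": 0,"gripper": 0}
    - {"dx": 30,"dy": 0,"dz": 0,"ax": 0,"ay": 0,"az": 0,"gripper": 0}
    - {"dx": 30,"dy": 0,"dz": 0,"ax": 0,"ay": 0,"az": 0,"gripper": 0}
    - {"dx": 30,"dy": 0,"dz": 0,"ax": 0,"ay": 0,"az": 0,"gripper": 0}
    - {"dx": 30,"dy": 0,"dz": 0,"ax": 0,"ay": 0,"az": 0,"gripper": 0}
    - {"dx": 20,"dy": 0,"dz": 0,"ax": 0,"ay": 0,"az": 0,"gripper": 0}
    - {"dx": 10,"dy": 0,"dz": 0,"ax": 0,"ay": 0,"az": 0,"gripper": 0}
    - {"dx": 0,"dy": 0,"dz": 0,"ax": 0,"ay": 0,"az": 0,"gripper": 0}
    - {"dx": 0,"dy": 0,"dz": 0,"ax": 0,"ay": 0,"az": 0,"gripper": 0}

```text
time_s: 3.48
eef_pos: [0.4672, -0.0168, 0.2554]
eef_rot: [0.707, 0.019, 0.706, -0.019]
ft_force: [0.3, 0.9, -0.1]
opening: -0.0
```

```bash
python3 - <<'E'
from h import *
import cv2
s=env.get_state();print(s['eef_pos'],s['ft_force'])
p,d=env.grab_frame('scene');a=cv2.resize(p[120:280,140:340],(750,600));cv2.imwrite('pics/z2.png',a[:,:,::-1])
c=env.camera_info('scene')
for X in ([*s['eef_pos'][:2],s['eef_pos'][2]-.173],[.4674,-.0204,.057],[.4707,.0396,.057]):
    q=c['intrinsics']@(c['R']@np.array(X)+c['t']);q/=q[2];print((q[:2]-[140,120])*3.75)
E
```

```text
[ 0.46719447 -0.01682775  0.2553638 ] [ 0.33816757  0.93907803 -0.13971436]
[290.48108959 240.90402523]
[289.5388201  265.12202845]
[344.24740765 228.31794941]
```

View pics/z2.png

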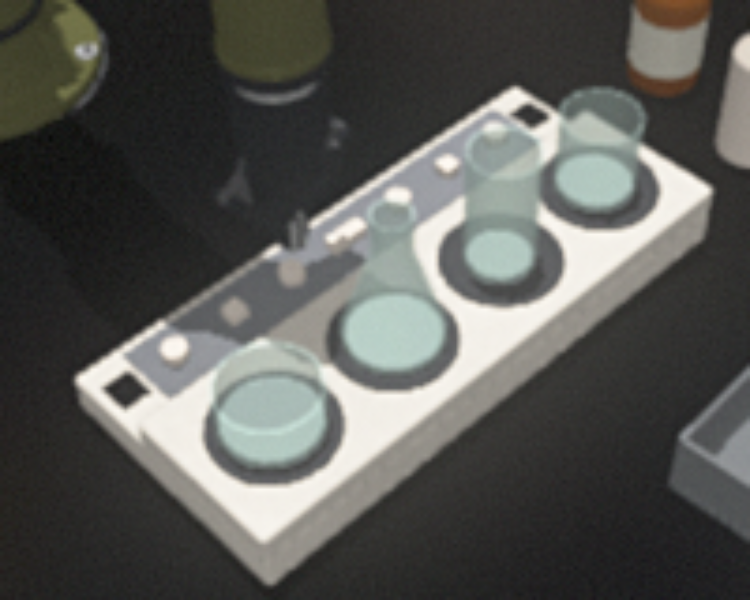

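Fingertips show at (297,245), right above key3 at (291,272), which agrees with the projections. I correct y and go down gently.

drive_tool:
  steps:
    - {"dx": 0,"dy": -3.5,"dz": 0,"ax": 0,"ay": 0,"az": 0,"gripper": 0}
    - {"dx": 10,"dy": 0,"dz": 0,"ax": 0,"ay": 0,"az": 0,"gripper": 0}
    - {"dx": 8,"dy": 0,"dz": 0,"ax": 0,"ay": 0,"az": 0,"gripper": 0}
    - {"dx": 4,"dy": 0,"dz": 0,"ax": 0,"ay": 0,"az": 0,"gripper": 0}
    - {"dx": 2,"dy": 0,"dz": 0,"ax": 0,"ay": 0,"az": 0,"gripper": 0}
    - {"dx": 0,"dy": 0,"dz": 0,"ax": 0,"ay": 0,"az": 0,"gripper": 0}
    - {"dx": 0,"dy": 0,"dz": 0,"ax": 0,"ay": 0,"az": 0,"gripper": 0}

```text
time_s: 4.4
eef_pos: [0.4668, -0.0206, 0.2308]
eef_rot: [0.707, 0.019, 0.707, -0.019]
ft_force: [-0.5, 0.5, -0.5]
opening: 0.001
```

drive_tool:
  steps:
    - {"dx": 2,"dy": 0,"dz": 0,"ax": 0,"ay": 0,"az": 0,"gripper": 0}
    - {"dx": 2,"dy": 0,"dz": 0,"ax": 0,"ay": 0,"az": 0,"gripper": 0}
    - {"dx": 0,"dy": 0,"dz": 0,"ax": 0,"ay": 0,"az": 0,"gripper": 0}

```text
time_s: 4.78
eef_pos: [0.4669, -0.0206, 0.2268]
eef_rot: [0.707, 0.019, 0.707, -0.019]
ft_force: [0.0, -0.6, 5.2]
opening: 0.003
```

drive_tool:
  steps:
    - {"dx": 2,"dy": 0,"dz": 0,"ax": 0,"ay": 0,"az": 0,"gripper": 0}
    - {"dx": 0,"dy": 0,"dz": 0,"ax": 0,"ay": 0,"az": 0,"gripper": 0}
    - {"dx": 0,"dy": 0,"dz": 0,"ax": 0,"ay": 0,"az": 0,"gripper": 0}

```text
time_s: 5.15
eef_pos: [0.4669, -0.0206, 0.225]
eef_rot: [0.707, 0.019, 0.707, -0.019]
ft_force: [-1.2, 0.4, 6.1]
opening: -0.0
```

6.1 N and 5 mm of travel agree, so key3 is pressed. I lift, shift 60 mm to the bar, and stop just above it.

drive_tool:
  steps:
    - {"dx": -10,"dy": 0,"dz": 0,"ax": 0,"ay": 0,"az": 0,"gripper": 0}
    - {"dx": -20,"dy": 0,"dz": 0,"ax": 0,"ay": 0,"az": 0,"gripper": 0}
    - {"dx": 0,"dy": 20,"dz": 0.5,"ax": 0,"ay": 0,"az": 0,"gripper": 0}
    - {"dx": 0,"dy": 20,"dz": 0,"ax": 0,"ay": 0,"az": 0,"gripper": 0}
    - {"dx": 0,"dy": 20,"dz": 0,"ax": 0,"ay": 0,"az": 0,"gripper": 0}
    - {"dx": 0,"dy": 0,"dz": 0,"ax": 0,"ay": 0,"az": 0,"gripper": 0}
    - {"dx": 0,"dy": 0,"dz": 0,"ax": 0,"ay": 0,"az": 0,"gripper": 0}
    - {"dx": 10,"dy": 0,"dz": 0,"ax": 0,"ay": 0,"az": 0,"gripper": 0}
    - {"dx": 10,"dy": 0,"dz": 0,"ax": 0,"ay": 0,"az": 0,"gripper": 0}
    - {"dx": 0,"dy": 0,"dz": 0,"ax": 0,"ay": 0,"az": 0,"gripper": 0}
    - {"dx": 0,"dy": 0,"dz": 0,"ax": 0,"ay": 0,"az": 0,"gripper": 0}

```text
time_s: 6.52
eef_pos: [0.4705, 0.0392, 0.2345]
eef_rot: [0.707, 0.019, 0.707, -0.019]
ft_force: [0.2, 0.6, -0.1]
opening: -0.001
```

```bash
python3 - <<'E'
from h import *
import cv2
p,d=env.grab_frame('scene');a=cv2.resize(p[120:280,140:340],(750,600));cv2.imwrite('pics/z3.png',a[:,:,::-1])
E
```

```text
(no output)
```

View pics/z3.png

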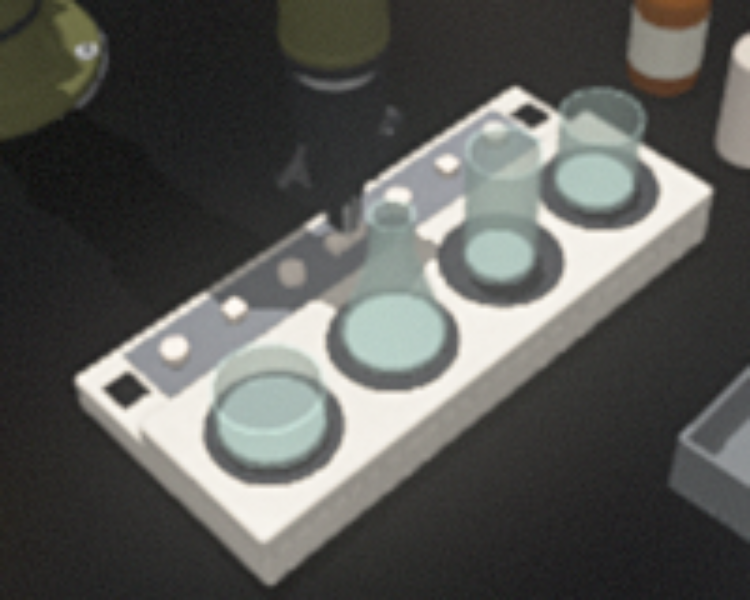

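The fingertips (348,225) are right above the bar (345,238), nothing has shifted and key3 (291,272) looks up. Now I press the bar.

drive_tool:
  steps:
    - {"dx": 4,"dy": 0,"dz": 0,"ax": 0,"ay": 0,"az": 0,"gripper": 0}
    - {"dx": 2,"dy": 0,"dz": 0,"ax": 0,"ay": 0,"az": 0,"gripper": 0}
    - {"dx": 2,"dy": 0,"dz": 0,"ax": 0,"ay": 0,"az": 0,"gripper": 0}
    - {"dx": 1.5,"dy": 0,"dz": 0,"ax": 0,"ay": 0,"az": 0,"gripper": 0}
    - {"dx": 0,"dy": 0,"dz": 0,"ax": 0,"ay": 0,"az": 0,"gripper": 0}
    - {"dx": 0,"dy": 0,"dz": 0,"ax": 0,"ay": 0,"az": 0,"gripper": 0}

```text
time_s: 7.32
eef_pos: [0.4706, 0.0393, 0.2255]
eef_rot: [0.707, 0.019, 0.707, -0.019]
ft_force: [-1.1, -0.4, 5.5]
opening: -0.003
```

drive_tool:
  steps:
    - {"dx": 1,"dy": 0,"dz": 0,"ax": 0,"ay": 0,"az": 0,"gripper": 0}
    - {"dx": 0,"dy": 0,"dz": 0,"ax": 0,"ay": 0,"az": 0,"gripper": 0}
    - {"dx": 0,"dy": 0,"dz": 0,"ax": 0,"ay": 0,"az": 0,"gripper": 0}

```text
time_s: 7.7
eef_pos: [0.4706, 0.0393, 0.2245]
eef_rot: [0.707, 0.019, 0.707, -0.019]
ft_force: [-0.5, -0.0, 7.4]
opening: -0.0
```

drive_tool:
  steps:
    - {"dx": -10,"dy": 0,"dz": 0,"ax": 0,"ay": 0,"az": 0,"gripper": 0}
    - {"dx": -30,"dy": 0,"dz": 0,"ax": 0,"ay": 0,"az": 0,"gripper": 0}
    - {"dx": -30,"dy": 0,"dz": 0,"ax": 0,"ay": 0,"az": 0,"gripper": 0}
    - {"dx": -30,"dy": 0,"dz": 0,"ax": 0,"ay": 0,"az": 0,"gripper": 0}
    - {"dx": -30,"dy": 0,"dz": 0,"ax": 0,"ay": 0,"az": 0,"gripper": 0}
    - {"dx": -20,"dy": 0,"dz": 0,"ax": 0,"ay": 0,"az": 0,"gripper": 0}
    - {"dx": 0,"dy": 0,"dz": 0,"ax": 0,"ay": 0,"az": 0,"gripper": 0}
    - {"dx": 0,"dy": 0,"dz": 0,"ax": 0,"ay": 0,"az": 0,"gripper": 0}
    - {"dx": 0,"dy": 0,"dz": 0,"ax": 0,"ay": 0,"az": 0,"gripper": 0}

```text
time_s: 8.82
eef_pos: [0.4702, 0.0392, 0.3732]
eef_rot: [0.706, 0.019, 0.708, -0.019]
ft_force: [0.7, 1.1, 0.6]
opening: 0.003
```

```bash
python3 - <<'E'
from h import *
import cv2
p,d=env.grab_frame('scene');o=np.load('scene.npz')['p']
D=cv2.absdiff(p,o).max(2)[120:280,140:340]
print('changed px in appliance crop, deck half:',(D>60).sum())
cv2.imwrite('pics/z4.png',cv2.resize(p[120:280,140:340],(750,600))[:,:,::-1])
E
```

```text
changed px in appliance crop, deck half: 422
```

View pics/z4.png

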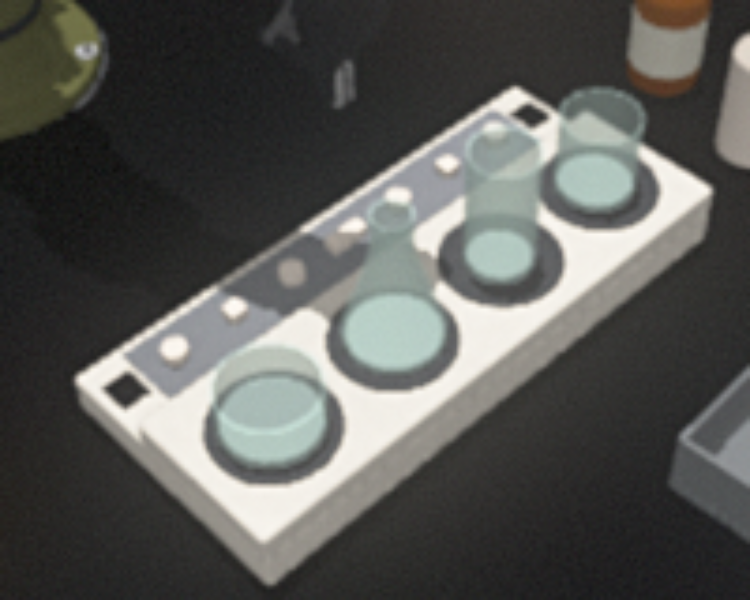

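The fingers (345,85) are well clear, the keys look up, and the glassware is in place. The changed pixels look like the arm's shadow. Handing in.

```bash
python3 -c "
from rig import env
print(env.job_done())"
```

```text
the job is handed in; nothing more can be done
None
```

I pressed the two keys in order and handed the job in after about 9 s of the 38 s; no verdict is reported.

- **Flask's key:** the conical flask stands on the third place from the left, so I pressed key3 with the shut fingertips. It went about 5 mm down at 6 N, and I released it.
- **Bar key:** I then pressed the bar about 5.5 mm down at 7 N and lifted the fingers about 150 mm clear.
- **Last checks:** the wrist force was back to about zero. The last close-up of the appliance shows the keys up and the four vessels on their places. No reading disagreed. The image comparison flagged 422 changed pixels around the appliance, which I put down to the arm and its shadow.
- **Not checked:** key travel is worked out from fingertip height and force, because the joint values cannot be read. I did not re-measure the positions of the loose bottles, jar and petri dish; the arm did not go near them.

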